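# Clamp a deep-well plate in the bead mill

### The job

Gently slide the covered deep-well plate all the way into the mill's nest, home against the back stop, then screw the T-handle down, half turn by half turn, until its foot holds the plate down snugly: firm, but not forced, or the plate will crack. Leave the other things on the bench where they are.

Things in the scene. Friction and masses are not known exactly. Their poses are not given: they have to be found in the camera images.
- mill: Bench-top plate mill (bead beater), fixed: white housing 300 x 230 mm, on it an aluminium carrier, about 80 mm above the bench, front edge at x = -158 mm. Origin: on the bench, right under the screw's axis. x: the way the plate slides in, from the open mouth (-x, robot's side) to the back stop; y left; z up.
- nest: Dark nest tray on the carrier; fixed, but packed up differently each time: its floor lies 84 to 87 mm above the bench. Origin: on its floor, right under the screw's axis; axes as the mill's. Two side rails, inner faces 89 mm apart, 14 mm high, with a flared mouth that begins at x = -50 mm, and a back stop, its face at x = +64 mm.
- bridge (a point): Middle of the top of the aluminium bridge across the nest, 204 mm above the bench: 40 mm deep (x), 192 mm wide (y), 24 mm thick, on two 16 mm columns 160 mm apart; a 38 mm bush stands 6 mm above its middle.
- plate: The plate to be milled: loose 96-well deep-well plate with cap mat and steel cover plate on top, 128 (x) x 85 (y) x 50 mm in all, 0.35 to 0.6 kg, in the mouth of the nest, in front of the bridge. Origin: centre of its underside; x within a few degrees of the mill's x. It starts 55 to 78 mm short of home and slides with 2 to 5 N. Fully home, its origin is at the nest's.
- plate_front (a point): Middle of the plate's upright front end face (robot's side), 20 mm above its underside; the place to push.
- foot: Swivel foot of the clamp screw, under the bridge: steel, 23 mm across, 14 to 18 mm above the seated cover at the start. Origin: centre of the steel's underside; a plastic tip, 12 mm across, sticks out below it and meets the cover first: 4 mm when worn, 9 mm when new. From first touch the tip holds after 1/16 turn, is snug at about 1/9 turn, and forced by 1/5 turn.
- handle_mid (a point): T-handle: middle of its level crossbar, on the screw's upright axis. Hub 26 mm across, up to 14 mm above the bar's axis; round bar 12 mm thick, 148 mm long, plain ends, 253 mm above the bench at first, 237 mm at the lowest. Right-hand quick thread: a full turn clockwise seen from above lowers handle and foot by 10 mm. It takes 0.7 to 1.5 turns to clamp the plate.
- handle_end_a (a point): Point on the crossbar's axis near one end, 50 mm from the screw's axis; a place to take it. Free running, the screw needs a steady 0.10 N m (2 N square to the bar here); it stays where it is left.
- handle_end_b (a point): The same near the other end, opposite end a. Once the tip bears on the cover the turning moment grows quickly with the grip: below 0.4 N m (8 N square to the bar here) the plate is not held yet, at 0.5 to 0.7 N m it is snug, above 0.8 N m it is forced.
- spare_plate: Bystander: an empty, uncapped deep-well plate, 128 x 85 x 41 mm, standing beside the mill. Origin: centre of its underside.
- tip_box: Bystander: dark blue pipette-tip box, 122 x 84 x 61 mm, beside the mill. Origin: centre of its underside.
- roller: Bystander: hand roller for sealing mats, 160 mm long, lying on the bench beside the mill, 32 mm high. Origin: centre of its underside.
- buffer_bottle: Bystander: buffer bottle, 68 mm across, 140 mm tall. Origin: centre of its underside.
- timer: Bystander: small white lab timer, 50 x 62 x 18 mm, on the bench beside the mill. Origin: centre of its underside.
- pipette: Bystander: pipette lying on the bench, 280 mm long, 40 mm high. Origin: centre of its underside.

How it is judged:
By the outcome, as a careful person would: the job done as asked, in the order asked, and still so for the second after the job is handed in, with the robot touching nothing.
It also fails if it takes over 72 s, if anything falls off the work surface, if the arm or the gripper's body presses on something with over 40 N, if the wrist force passes 120 N, or if a joint passes its speed limit or range.

### The arm

A 6-joint arm with a two-finger parallel gripper is mounted at the origin on the work surface. World frame = base frame: x ahead of the robot, y to its left, z up, the work surface at z = 0. Lengths are in m, angles in rad, forces in N, time in s.
With the tool pointing down it reaches from about 0.275 to 0.75 m from the base axis. Payload 10.2 kg.
Tool frame: the origin (TCP) lies midway between the tips of the shut fingers; the grasp point (between the pads) lies 19 mm behind it (bot.hold_point_z is the distance from the TCP to the grasp point, in m); x points along the fingers, y is the direction in which the jaws open and shut, and the axes are right-handed (so a half turn about x gives the same grasp; the last joint's range is limited). The gripper opens to 88 mm and grips with 3 to 60 N. Pads are 18 mm wide; open, the fingers measure 123 mm over their backs; the gripper's body (75 mm by 187 mm) begins 45 mm behind the grasp point.
Start: joints at [1.042, 0.313, 1.498, -0, 1.331, -0.223], TCP at [0.158, 0.501, 0.239] pointing down, gripper open.
Joint ranges: [-2.94, 2.94], [-0.97, 2.17], [0.19, 2.56], [-1.23, 4.37], [0.02, 3.11], [-2.88, 2.88]. Speed limits (rad/s): [2.39, 2.39, 3.01, 3.14, 3.14, 3.14].

### API

Orientations are given as a unit quaternion [w, x, y, z].
In Python, from station import bot gives the robot as it stands.
- The arm moves only by the tool arm_command, never from a script. Its argument "commands" is a list that holds one entry, the list of rows, each a list of 7 numbers: the turn, a rotation vector about the tool's x, y, z in degrees, then the shift along the tool's x, y, z in mm, then the finger opening in mm, from 0 to 88.1. A call has 1 to 10 rows; each row is the pose to reach, as a shift and turn from the pose measured when the call began, along the tool's axes at that moment; what a row does not reach only later rows make up. A row lasts 1/8 s, in which the tool goes at most 62.5 mm and 10.7 degrees, less where a joint would pass 70% of its speed; a pose out of reach is approached as far as the arm can. A call with a gripper value outside its range is refused whole. The fingers move at their own pace and stop on an object; the grip force is fixed at half the most. Time passes only in rows, so rows that repeat a pose let the fingers close. It gives the time, the measured TCP pose, the force and the opening at its end, in the units of the state.
- bot.observe(): the state, without advancing time (a new reading comes with each control period).
- bot.get_image(name): name is "side" or "top" or "wrist"; returns the picture (480x640x3 uint8, red, green, blue); there is no depth.
- bot.calibration(name): a dict with "fx", "fy", "cx", "cy" (pixels), "eye" and "orientation" of the camera in the world; the wrist camera has in their place "tool_from_camera" (4x4, takes a point from camera to tool coordinates, whose origin is the TCP and whose axes are the tool frame's). Camera axes: x right, y down, z forward; pixel columns grow to the right and rows downward; lengths in m; the calibration is good to about 2 mm. A picture is of the moment at which its call begins: read the wrist's pose just before it. calibration takes no time and is no camera call.
- bot.hand_in(): hands the job in, once; it reports no verdict.
The state is a dict: "clock": time; "joints": joint angles; "joint_vel": joint speeds; "effort": joint torques, N m; "tool_pos": TCP position; "eef_rot": TCP orientation; "ft_force": force on the tool from outside, world axes, zero at the start; "ft_torque": the same for the moment, N m; "grip_width": finger opening in m.
Only numpy, scipy, OpenCV 4.12 (cv2) and the standard library are available. Lean on these libraries where they do the work, as an engineer would, in place of code of your own. Each camera call takes 0.05 s, during which the arm holds its last target. There are 200 camera calls.

## Working session

There is one attempt and no reset: what is moved stays moved. The work goes in short steps, Python scripts to look and compute and a tool call to move; the robot and the scene stay as the last step left them, time stands still between calls to the robot, and variables do not carry over. Pictures are saved under pics/ and viewed, about 8 in all and at most 12, crops included, and the job is handed in when it is done.

Besides the shell and the picture viewer there is one more tool, called as name([rows], argument=value, ...), one row to a line, values as JSON. arm_command: Moves the arm, as the interface text tells. Its arguments: {"type":"object","properties":{"commands":{"type":"array","items":{"type":"array","items":{"type":"array","items":{"type":"number"}}}}},"required":["commands"]}

```bash
ls; mkdir -p pics; python3 - <<'E'
from station import bot
import cv2
for n in("top","side"):
    cv2.imwrite(f"pics/{n}0.png",bot.get_image(n)[:,:,::-1]); print(n,bot.calibration(n))
print(bot.calibration("wrist")); print(bot.observe(), bot.hold_point_z)
E
```

```text
pics
top {'fx': 599.9701723679904, 'fy': 599.9701723679904, 'cx': 336.8924978582008, 'cy': 236.29555993483896, 'eye': array([ 0.28017288, -0.02840015,  1.63088373]), 'orientation': array([-0.07101058,  0.71822084, -0.68854795,  0.07083817])}
side {'fx': 439.30279139822267, 'fy': 439.30279139822267, 'cx': 320.1551823714977, 'cy': 250.31851238335517, 'eye': array([ 0.34657806, -0.84136303,  1.07977295]), 'orientation': array([-0.36526382,  0.92204897, -0.11703344,  0.05206929])}
{'fx': 341.89322673292185, 'fy': 341.89322673292185, 'cx': 320.0636000134508, 'cy': 240.14592612268547, 'tool_from_camera': array([[ 1.54236713e-05, -2.91913167e-01,  9.56444825e-01,
        -1.47545615e-01],
       [ 9.99999585e-01,  8.75872198e-04,  2.51195841e-04,
         2.48903524e-04],
       [-9.11050805e-04,  9.56444424e-01,  2.91913060e-01,
        -7.56768975e-02],
       [ 0.00000000e+00,  0.00000000e+00,  0.00000000e+00,
         1.00000000e+00]])}
{'clock': 0.1, 'joints': array([ 1.04158926e+00,  3.13389130e-01,  1.49830086e+00,  1.58894928e-05,
        1.33100281e+00, -2.23413504e-01]), 'joint_vel': array([ 0.00060626, -0.00182969, -0.00210832,  0.00060443,  0.00014434,
        0.00021477]), 'effort': array([ 3.45092165e-03, -4.02810001e+01, -2.52645117e+01,  6.96599507e-02,
        3.42121383e-02, -2.94996539e-05]), 'tool_pos': array([0.15796282, 0.50046356, 0.2382435 ]), 'eef_rot': array([ 0.69870938,  0.10733517,  0.69900541, -0.10805465]), 'ft_force': array([ 0.09947033, -0.14573277,  0.38093511]), 'ft_torque': array([-0.03434179, -0.04664576, -0.01071047]), 'grip_width': 0.08820093751244339} 0.0187
```

View pics/top0.png

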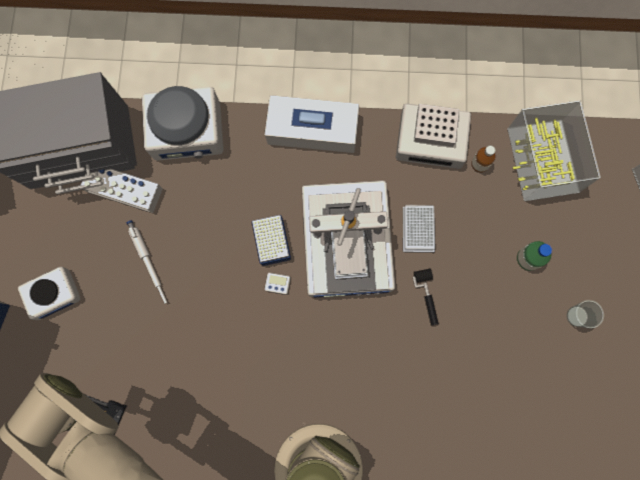

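View pics/side0.png

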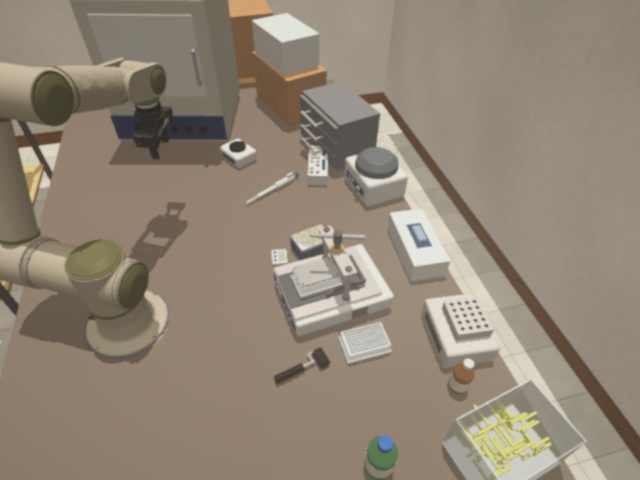

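The top view shows the mill at about (348,238), the T-handle hub at (349,217) with bar ends near (358,190) and (340,243), and the plate in the mouth at (350,257). The side view agrees with this layout. Next I'll enlarge the mill.

```bash
cat > h.py <<'E'
from station import bot
import numpy as np, cv2
from scipy.spatial.transform import Rotation as R
def rot(q): return R.from_quat(np.r_[q[1:],q[0]]).as_matrix()
def cam(n,st=None):
    c=bot.calibration(n); K=np.array([[c['fx'],0,c['cx']],[0,c['fy'],c['cy']],[0,0,1]])
    if n!="wrist": return K,rot(c['orientation']),np.array(c['eye'])
    T=c['tool_from_camera']; A=rot(st['eef_rot'])
    return K,A@T[:3,:3],A@T[:3,3]+st['tool_pos']
def atz(C,uv,z):
    K,A,e=C; d=A@np.linalg.inv(K)@np.array([uv[0],uv[1],1.]); return e+d*(z-e[2])/d[2]
def proj(C,p):
    K,A,e=C; q=K@A.T@(np.array(p)-e); return q[:2]/q[2]
def tri(C1,uv1,C2,uv2):
    M=np.zeros((3,3));b=np.zeros(3)
    for C,uv in((C1,uv1),(C2,uv2)):
        K,A,e=C; d=A@np.linalg.inv(K)@np.array([*uv,1.]);d/=np.linalg.norm(d);P=np.eye(3)-np.outer(d,d);M+=P;b+=P@e
    return np.linalg.solve(M,b)
E
python3 - <<'E'
from h import *
C=cam("top")
for n,uv,z in[("hub",(349,217),.26),("endfar",(358,190),.253),("endnear",(340,243),.253),("plate",(350,257),.135)]: print(n,atz(C,uv,z).round(3))
im=cv2.imread("pics/top0.png")[175:305,290:410]; a=cv2.resize(im,None,fx=4.6,fy=4.6,interpolation=cv2.INTER_CUBIC)
cv2.imwrite("pics/c.png",a)
E
```

```text
hub [ 0.607 -0.049  0.26 ]
endfar [ 0.675 -0.068  0.253]
endnear [ 0.545 -0.03   0.253]
plate [ 0.533 -0.057  0.135]
```

View pics/c.png

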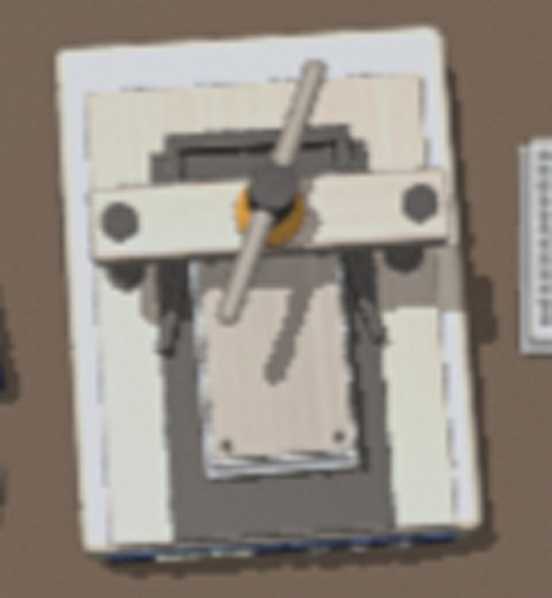

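The crop shows column tops at (120,221) and (420,202), the hub at (275,187), the bar ends at (315,65) and (228,318), and the plate's front cover corners at about (208,462) and (357,452).

```bash
python3 - <<'E'
from h import *
C=cam("top"); f=lambda x,y,z:atz(C,(290+x/4.6,175+y/4.6),z)
P={}
for n,x,y,z in[("colL",120,221,.206),("colR",420,202,.206),("brFL",96,262,.204),("brFR",446,241,.204),("brBL",92,192,.204),("brBR",443,171,.204),("hub",275,187,.267),("endfar",315,65,.253),("endnear",228,318,.253),
 ("plFL",208,462,.136),("plFR",357,452,.136),("plL2",194,290,.136),("plR2",345,290,.136),("millFL",84,548,.07),("millFR",480,524,.07),("millBL",58,50,.07),("millBR",440,28,.07)]:
    P[n]=f(x,y,z); print(n,P[n].round(4))
d=P["colL"]-P["colR"]; print("len",np.hypot(*d[:2]),"yaw",np.degrees(np.arctan2(-d[0],d[1])), (P["colL"]+P["colR"])/2)
print("mill yaw",[np.degrees(np.arctan2(-(P[a]-P[b])[0],(P[a]-P[b])[1])) for a,b in(("millFL","millFR"),("millBL","millBR"),("brFL","brFR"),("plFL","plFR"))])
print("bridge mid",sum(P[k] for k in("brFL","brFR","brBL","brBR"))/4)
d=P["endfar"]-P["endnear"]; print("bar",np.hypot(*d[:2]),np.degrees(np.arctan2(d[1],d[0])),(P["endfar"]+P["endnear"])/2)
s=bot.observe(); print(rot(s['eef_rot']).round(3))
E
```

```text
colL [0.6011 0.03   0.206 ]
colR [ 0.6182 -0.1283  0.206 ]
brFL [0.5788 0.0417 0.204 ]
brFR [ 0.598  -0.1428  0.204 ]
brBL [0.6167 0.0458 0.204 ]
brBR [ 0.6361 -0.1403  0.204 ]
hub [ 0.6084 -0.0502  0.267 ]
endfar [ 0.6775 -0.0687  0.253 ]
endnear [ 0.5424 -0.0292  0.253 ]
plFL [ 0.4843 -0.0216  0.136 ]
plFR [ 0.4932 -0.1026  0.136 ]
plL2 [ 0.5796 -0.0098  0.136 ]
plR2 [ 0.5831 -0.0932  0.136 ]
millFL [0.4413 0.0467 0.07  ]
millFR [ 0.4644 -0.177   0.07  ]
millBL [0.7329 0.077  0.07  ]
millBR [ 0.756  -0.1468  0.07  ]
len 0.15930473331550246 yaw 6.162017197386778 [ 0.60962386 -0.04914256  0.206     ]
mill yaw [np.float64(5.8915220200499805), np.float64(5.885250992578372), np.float64(5.953160574433815), np.float64(6.291819091087171)]
bridge mid [ 0.60740282 -0.04889561  0.204     ]
bar 0.1408334996677177 -16.31560295407695 [ 0.60993894 -0.04894516  0.253     ]
[[-0.001  0.301  0.954]
 [-0.001  0.954 -0.301]
 [-1.    -0.001 -0.   ]]
```

Mill yaw is about 5.95°, with the screw axis at about (0.609, -0.049). The column spacing comes out at 159 mm against the true 160, so the fit is good. The bar lies at -16.3° in the world frame. The plate front is about 57 mm short of home.

I'll push with the tool tilted about 35°, so its body clears the bar.

```bash
cat >> h.py <<'E'
O=np.array([.6092,-.049,0]); YAW=5.95
Mm=R.from_euler('z',YAW,degrees=True).as_matrix()
def mill(p): return Mm.T@(np.array(p)-O)
def target(mx,my,z,jaw,tilt):  # jaw = world yaw of tool y, deg; tilt: tool x leans toward tool z's heading
    y=R.from_euler('z',jaw,degrees=True).as_matrix()@[1,0,0]; x=np.array([0,0,-1.]); A=np.c_[x,y,np.cross(x,y)]
    return Mm@[mx,my,z]+O, A@R.from_rotvec([0,-tilt,0],degrees=True).as_matrix()
def move(*t,n=10):
    s=bot.observe(); A=rot(s['eef_rot']); p,B=target(*t)
    rv=R.from_matrix(A.T@B).as_rotvec(degrees=True); d=A.T@(p-s['tool_pos'])*1e3
    print("rot",rv.round(1),np.linalg.norm(rv).round(1),"shift",d.round(1),np.linalg.norm(d).round(1))
def show():
    s=bot.observe(); A=rot(s['eef_rot'])
    print(round(s['clock'],2),"mill",(mill(s['tool_pos'])*1e3).round(1),"jaw",np.degrees(np.arctan2(A[1,1],A[0,1])).round(1),"tilt",np.degrees(np.arcsin(np.clip(A[:,0]@np.r_[A[:2,2],0]/max(1e-9,np.linalg.norm(A[:2,2])),-1,1))).round(1),"j",s['joints'].round(2),"F mill",(Mm.T@s['ft_force']).round(2),"T",s['ft_torque'].round(3),"w",s['grip_width'].round(4))
E
python3 - <<'E'
from h import *
show(); move(-.19,0,.2,96,0)
E
```

```text
Traceback (most recent call last):
  File "h.py", line 31, in show
    print(round(s['clock'],2),"mill",(mill(s['tool_pos'])*1e3).round(1),"jaw",np.degrees(np.arctan2(A[1,1],A[0,1])).round(1),"tilt",np.degrees(np.arcsin(np.clip(A[:,0]@np.r_[A[:2,2],0]/max(1e-9,np.linalg.norm(A[:2,2])),-1,1))).round(1),"j",s['joints'].round(2),"F mill",(Mm.T@s['ft_force']).round(2),"T",s['ft_torque'].round(3),"w",s['grip_width'].round(4))
                                                                                                                                                                                                                                                                                                                                            ^^^^^^^^^^^^^^^^^^^^^
AttributeError: 'float' object has no attribute 'round'
```

```bash
sed -i "s/s\['grip_width'\].round(4)/round(s['grip_width'],4)/" h.py; python3 - <<'E'
from h import *
show(); move(-.19,0,.2,96,0)
E
```

```text
0.1 mill [-391.8  593.3  238.2] jaw 72.5 tilt -0.0 j [ 1.04  0.31  1.5   0.    1.33 -0.22] F mill [ 0.08 -0.16  0.38] T [-0.034 -0.047 -0.011] w 0.0882
rot [-23.5  -0.    0.1] 23.5 shift [  38.6 -463.8  421.5] 627.8
```

arm_command([
  [[-3,0,0,4,-46,42,60],[-6,0,0,8,-92,84,60],[-9,0,0,12,-138,126,60],[-12,0,0,16,-184,168,60],[-15,0,0,20,-230,210,60],[-18,0,0,24,-276,252,60],[-20,0,0,28,-322,294,60],[-22,0,0,32,-368,336,60],[-23,0,0,36,-414,378,60],[-23.5,0,0,38,-455,414,60]],
])

```text
clock: 1.35
tool_pos: [0.4161, -0.0603, 0.2003]
eef_rot: [0.706, -0.037, 0.706, 0.036]
ft_force: [0.2, 0.3, 0.2]
grip_width: 0.0601
```

```bash
python3 - <<'E'
from h import *
show(); move(-.19,0,.14,96,35)
E
```

```text
1.35 mill [-193.2    8.7  200.3] jaw 95.9 tilt -0.1 j [-0.42  0.12  1.85 -0.    1.18 -2.1 ] F mill [0.2  0.28 0.23] T [ 0.096 -0.005  0.052] w 0.0601
rot [ -0.  -35.1   0.1] 35.1 shift [60.3 -8.7  3.3] 61.0
```

arm_command([
  [[0,-9,0,15,-3,1,60],[0,-18,0,30,-6,2,60],[0,-27,0,45,-9,3,60],[0,-35,0,60,-9,3,60],[0,-35,0,60,-9,3,60],[0,-35,0,60,-9,3,60]],
])

```text
clock: 2.1
tool_pos: [0.4272, -0.0593, 0.1556]
eef_rot: [0.88, -0.026, 0.472, 0.041]
ft_force: [0.4, -0.8, 0.3]
grip_width: 0.0601
```

```bash
python3 - <<'E'
from h import *
show(); move(-.15,0,.101,96,35)
s=bot.observe(); cv2.imwrite("pics/w1.png",bot.get_image("wrist")[:,:,::-1])
C=cam("wrist",s)
for p in[(-.064-.057,y,z) for z in(.085,.135) for y in(-.0425,.0425)]: print(p,proj(C,Mm@p+O).round(0))
E
```

```text
2.1 mill [-182.1    8.6  155.6] jaw 95.5 tilt 33.5 j [-0.64 -0.03  2.27  0.75  0.57 -2.88] F mill [ 0.32 -0.87  0.34] T [-0.013  0.245 -0.02 ] w 0.0601
rot [-0.2 -1.5  0.6] 1.6 shift [63.3 -8.  -3.4] 63.9
(-0.121, -0.0425, 0.085) [252. 257.]
(-0.121, 0.0425, 0.085) [366. 257.]
(-0.121, -0.0425, 0.135) [242. 319.]
(-0.121, 0.0425, 0.135) [372. 319.]
```

View pics/w1.png

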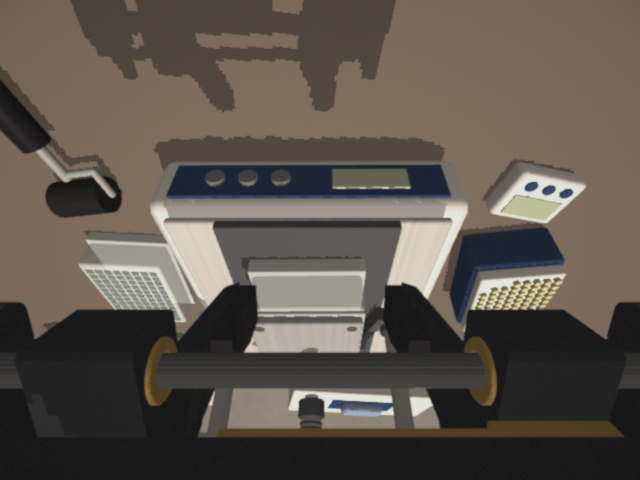

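The wrist picture is upside down, so its top is the robot's side. The plate's front face spans u 249–366 and v 262–316, within about 1 mm of prediction. Joint 6 is at its limit at this tilt, so I'll ease the tilt to 22°.

```bash
python3 - <<'E'
from h import *
move(-.15,-.0005,.102,96,22)
E
```

```text
rot [-0.3 11.5  0.6] 11.6 shift [62.4 -8.5 -3. ] 63.1
```

arm_command([
  [[0,6,0,20,-4,-1,60],[-0.3,11.5,0.6,40,-8.5,-2,60],[-0.3,11.5,0.6,62,-8.5,-3,60],[-0.3,11.5,0.6,62,-8.5,-3,60],[-0.3,11.5,0.6,62,-8.5,-3,60]],
])

```text
clock: 2.78
tool_pos: [0.4598, -0.0652, 0.1029]
eef_rot: [0.828, -0.03, 0.558, 0.044]
ft_force: [-0.4, -0.2, 0.4]
grip_width: 0.0602
```

```bash
python3 - <<'E'
from h import *
show(); move(-.13,-.0005,.102,96,22);move(-.0725,-.0005,.102,96,22)
E
```

```text
2.77 mill [-150.3   -0.6  102.9] jaw 96.1 tilt 22.0 j [-0.52  0.21  2.11  0.43  0.55 -2.53] F mill [-0.44 -0.17  0.45] T [-0.039  0.115  0.001] w 0.0602
rot [0.1 0.  0. ] 0.1 shift [ 8.5  0.  18.4] 20.3
rot [0.1 0.  0. ] 0.1 shift [30.1 -0.1 71.7] 77.8
```

arm_command([
  [[0,0,0,3,0,7.5,60],[0,0,0,6,0,14,60],[0,0,0,7.5,0,18.4,60],[0,0,0,9,0,22,60],[0,0,0,10.5,0,26,60],[0,0,0,12,0,29.5,60],[0,0,0,13.5,0,33,60],[0,0,0,15,0,37,60]],
])

```text
clock: 3.78
tool_pos: [0.4992, -0.0608, 0.1028]
eef_rot: [0.828, -0.03, 0.558, 0.044]
ft_force: [-5.5, -0.6, 3.0]
grip_width: 0.06
```

```bash
python3 - <<'E'
from h import *
show(); move(-.0725,-.0005,.102,96,22)
E
```

```text
3.77 mill [-110.6   -0.3  102.8] jaw 96.1 tilt 22.0 j [-0.46  0.28  2.01  0.39  0.56 -2.43] F mill [-5.5   0.02  2.97] T [-0.004  0.831 -0.013] w 0.06
rot [ 0.2 -0.  -0. ] 0.2 shift [15.  -0.3 35. ] 38.1
```

arm_command([
  [[0,0,0,1.5,0,3.5,60],[0,0,0,3,0,7,60],[0,0,0,4.5,0,10.5,60],[0,0,0,6,0,14,60],[0,0,0,7.5,0,17.5,60],[0,0,0,9,0,21,60],[0,0,0,10.5,0,24.5,60],[0,0,0,11.5,0,27,60]],
])

```text
clock: 4.78
tool_pos: [0.5281, -0.0575, 0.1024]
eef_rot: [0.827, -0.03, 0.559, 0.044]
ft_force: [-7.9, -0.5, 6.8]
grip_width: 0.0601
```

```bash
python3 - <<'E'
from h import *
show(); move(-.0725,-.0005,.102,96,22)
E
```

```text
4.78 mill [-8.150e+01 -1.000e-01  1.024e+02] jaw 96.2 tilt 21.9 j [-0.42  0.34  1.93  0.35  0.57 -2.37] F mill [-7.94  0.37  6.82] T [ 0.007  0.811 -0.038] w 0.0601
rot [ 0.2 -0.1 -0. ] 0.2 shift [ 3.7 -0.5  8.2] 9.0
```

arm_command([
  [[0,0,0,0.4,0,1.8,60],[0,0,0,1,0,3.6,60],[0,0,0,1.6,0,5.5,60],[0,0,0,1.6,0,5.5,60]],
])

```text
clock: 5.28
tool_pos: [0.5336, -0.0567, 0.1027]
eef_rot: [0.827, -0.03, 0.559, 0.045]
ft_force: [-3.1, 0.0, 0.9]
grip_width: 0.0601
```

```bash
python3 - <<'E'
from h import *
show()
E
```

```text
5.28 mill [-7.600e+01  1.000e-01  1.027e+02] jaw 96.2 tilt 21.9 j [-0.41  0.34  1.91  0.35  0.58 -2.35] F mill [-3.09  0.33  0.87] T [-0.039  0.624  0.002] w 0.0601
```

arm_command([
  [[0,0,0,0.4,0,1,60],[0,0,0,0.8,0,2,60],[0,0,0,1.2,0,3,60]],
])

```text
clock: 5.65
tool_pos: [0.5368, -0.0564, 0.1026]
eef_rot: [0.827, -0.03, 0.559, 0.045]
ft_force: [-4.2, -0.3, 1.8]
grip_width: 0.06
```

```bash
python3 - <<'E'
from h import *
show()
E
```

```text
5.65 mill [-72.7   0.2 102.6] jaw 96.2 tilt 21.9 j [-0.41  0.35  1.9   0.34  0.58 -2.35] F mill [-4.16  0.17  1.84] T [-0.081  0.761  0.013] w 0.06
```

arm_command([
  [[0,0,0,0.4,0,1,60],[0,0,0,0.8,0,2,60]],
])

```text
clock: 5.9
tool_pos: [0.5391, -0.0561, 0.1026]
eef_rot: [0.827, -0.03, 0.559, 0.045]
ft_force: [-4.7, -1.1, 1.4]
grip_width: 0.0598
```

```bash
python3 - <<'E'
from h import *
show()
E
```

```text
5.9 mill [-70.5   0.2 102.6] jaw 96.2 tilt 21.9 j [-0.41  0.35  1.9   0.34  0.58 -2.34] F mill [-4.76 -0.59  1.38] T [-0.041  0.764 -0.019] w 0.0598
```

arm_command([
  [[0,0,0,0.4,0,1,60],[0,0,0,0.8,0,2,60]],
])

```text
clock: 6.15
tool_pos: [0.5411, -0.0558, 0.1026]
eef_rot: [0.827, -0.03, 0.559, 0.045]
ft_force: [-8.5, -1.0, 2.9]
grip_width: 0.0601
```

```bash
python3 - <<'E'
from h import *
show()
E
```

```text
6.15 mill [-68.4   0.3 102.6] jaw 96.2 tilt 21.9 j [-0.4   0.36  1.89  0.34  0.58 -2.34] F mill [-8.51 -0.14  2.86] T [-1.64e-01  1.17e+00  1.00e-03] w 0.0601
```

Force is rising, possibly at the stop. I'll take one more small step.

arm_command([
  [[0,0,0,0.3,0,0.8,60],[0,0,0,0.3,0,0.8,60]],
])

```text
clock: 6.4
tool_pos: [0.5414, -0.0557, 0.1025]
eef_rot: [0.827, -0.03, 0.56, 0.045]
ft_force: [-12.1, -1.8, 6.0]
grip_width: 0.0599
```

```bash
python3 - <<'E'
from h import *
show()
E
```

```text
6.4 mill [-68.1   0.3 102.5] jaw 96.2 tilt 21.8 j [-0.4   0.36  1.89  0.34  0.58 -2.34] F mill [-12.26  -0.57   6.02] T [-0.263  1.512 -0.096] w 0.0599
```

arm_command([
  [[0,0,0,0.4,0,1.3,60],[0,0,0,0.4,0,1.3,60],[0,0,0,0.4,0,1.3,60]],
])

```text
clock: 6.78
tool_pos: [0.5416, -0.0555, 0.1024]
eef_rot: [0.826, -0.03, 0.561, 0.045]
ft_force: [-17.5, -3.2, 9.4]
grip_width: 0.0599
```

```bash
python3 - <<'E'
from h import *
show(); cv2.imwrite("pics/top1.png",cv2.resize(bot.get_image("top")[175:305,290:410,::-1],None,fx=4.6,fy=4.6,interpolation=cv2.INTER_CUBIC))
E
```

```text
6.78 mill [-67.9   0.5 102.4] jaw 96.3 tilt 21.6 j [-0.4   0.36  1.89  0.33  0.59 -2.33] F mill [-17.7   -1.39   9.41] T [-0.507  2.094 -0.119] w 0.0599
```

The push stalled at 17 N, so the plate is home. I'll back off and rise.

arm_command([
  [[0,0,0,-4,0,-10,60],[0,0,0,-12,0,-30,70],[0,0,0,-30,0,-65,80],[0,0,0,-70,0,-85,88],[0,5,0,-120,0,-100,88],[0,12,0,-165,0,-110,88],[0,22,0,-210,0,-110,88],[0,22,0,-225,0,-110,88],[0,22,0,-225,0,-110,88]],
])

```text
clock: 7.95
tool_pos: [0.3579, -0.0759, 0.2716]
eef_rot: [0.705, -0.039, 0.707, 0.038]
ft_force: [0.4, -1.0, -0.7]
grip_width: 0.088
```

```bash
python3 - <<'E'
from h import *
show(); move(0,0,.3,16,0)
s=bot.observe(); w=bot.get_image("wrist"); C=cam("wrist",s); t=cv2.resize(bot.get_image("top")[175:305,290:410],(554,600),interpolation=cv2.INTER_CUBIC)
cv2.imwrite("pics/w2.png",w[:,:,::-1]);cv2.imwrite("pics/t2.png",t[:,:,::-1])
for p in[(x,y,.135) for x in(-.064,) for y in(-.0425,.0425)]: print(p,proj(C,Mm@p+O).round(0),(proj(cam("top"),Mm@p+O)-[290,175])*4.6)
E
```

```text
7.95 mill [-252.7   -0.7  271.6] jaw 96.3 tilt -0.2 j [-0.53 -0.08  1.85 -0.    1.37 -2.21] F mill [ 0.34 -1.03 -0.7 ] T [ 0.006  0.011 -0.004] w 0.088
rot [80.3 -0.2  0.2] 80.3 shift [-29.3  -0.7 252.6] 254.3
(-0.064, -0.0425, 0.135) [278. 407.] [351.54244621 349.71011877]
(-0.064, 0.0425, 0.135) [361. 408.] [197.41959238 359.04294274]
```

View pics/w2.png

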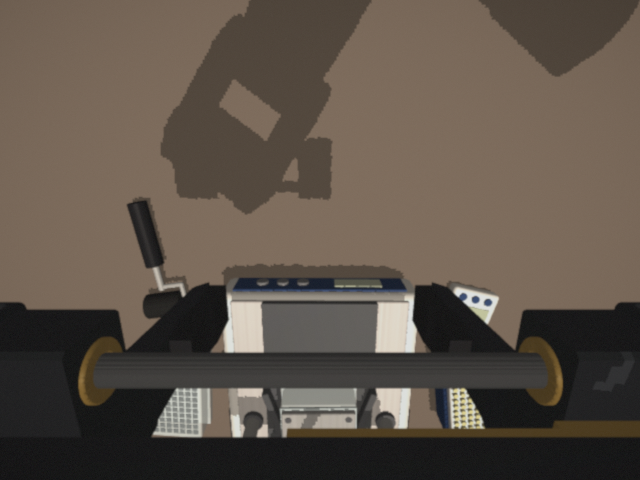

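View pics/t2.png

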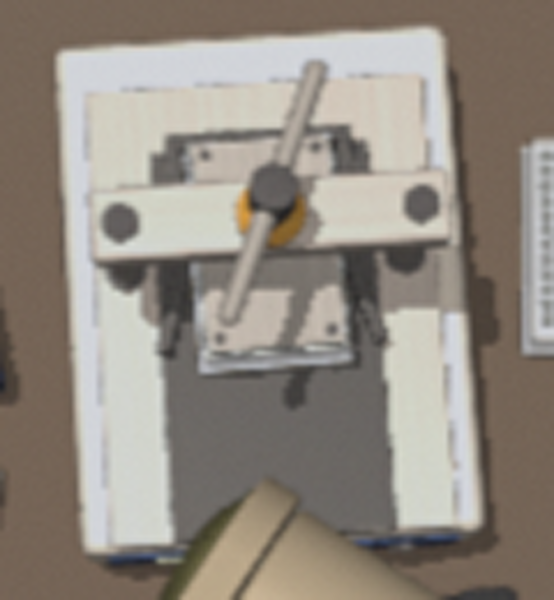

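The plate's front edge is at crop (205,362)–(352,350), against (197,359)–(352,350) predicted for home, and its rear is up against the stop. The handle hasn't moved. Now I'll go above the screw with the jaws open at yaw 22°.

arm_command([
  [[10,0,0,-48,0,0,88],[20,0,0,-48,0,40,88],[30,0,0,-48,0,85,88],[40,0,0,-48,0,130,88],[50,0,0,-48,0,175,88],[60,0,0,-48,0,215,88],[70,0,0,-48,-0.5,240,88],[74,-0.2,0.2,-48,-0.7,252.6,88],[74,-0.2,0.2,-48,-0.7,252.6,88],[74,-0.2,0.2,-48,-0.7,252.6,88]],
])

```text
clock: 9.3
tool_pos: [0.6085, -0.049, 0.3163]
eef_rot: [0.586, 0.394, 0.589, -0.394]
ft_force: [0.1, -1.0, -0.7]
grip_width: 0.0877
```

```bash
python3 - <<'E'
from h import *
show(); move(0,0,.223,22,0)
s=bot.observe(); w=bot.get_image("wrist"); C=cam("wrist",s)
cv2.imwrite("pics/w3.png",w[:,:,::-1])
for r in(-.074,0,.074): print(r,proj(C,O+[r*np.cos(np.radians(-16.3)),r*np.sin(np.radians(-16.3)),.253]).round(0))
E
```

```text
9.3 mill [-7.000e-01  1.000e-01  3.163e+02] jaw 22.3 tilt -0.2 j [-0.27  0.48  1.06  0.    1.6  -0.66] F mill [ 0.03 -0.96 -0.65] T [-0.03   0.041 -0.051] w 0.0877
rot [ 0.3 -0.2  0.1] 0.4 shift [93.3  0.8  0.5] 93.3
-0.074 [227. 187.]
0 [321. 258.]
0.074 [404. 320.]
```

View pics/w3.png

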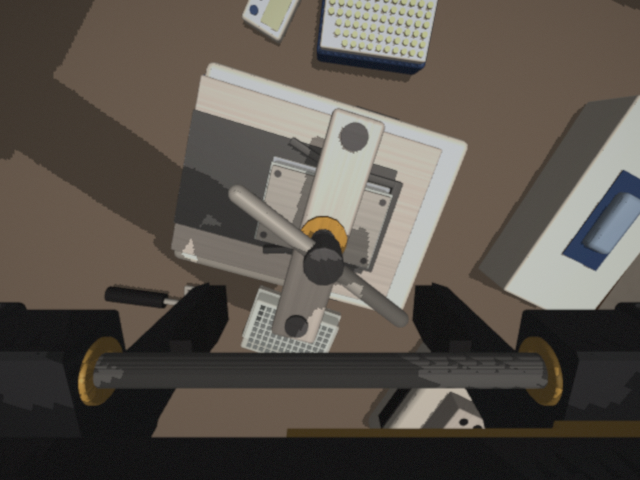

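The bar ends at (233,190) and (402,320) and the hub at (322,262) match the prediction, so I'll descend and rotate. I check free torque early.

arm_command([
  [[0,0,0,35,0.8,0.5,88],[0,0,0,65,0.8,0.5,88],[0,0,0,93,0.8,0.5,88],[0,0,0,93,0.8,0.5,88],[0,0,0,93,0.8,0.5,88]],
])

```text
clock: 9.98
tool_pos: [0.6095, -0.0491, 0.2252]
eef_rot: [0.587, 0.394, 0.588, -0.393]
ft_force: [1.0, 0.2, 0.7]
grip_width: 0.0881
```

```bash
python3 - <<'E'
from h import *
show(); move(0,0,.223,-68,0)
E
```

```text
9.97 mill [ 3.000e-01 -2.000e-01  2.252e+02] jaw 22.3 tilt -0.1 j [-0.27  0.52  1.24  0.    1.39 -0.66] F mill [1.01 0.06 0.66] T [-0.072  0.071  0.024] w 0.0881
rot [90.3 -0.1  0. ] 90.3 shift [ 2.2 -0.2 -0.2] 2.2
```

arm_command([
  [[8,0,0,0,0,0,88],[16,0,0,0,0,0,88],[24,0,0,0,0,0,88],[32,0,0,0,0,0,88],[40,0,0,0,0,0,88]],
])

```text
clock: 10.6
tool_pos: [0.6099, -0.0492, 0.2267]
eef_rot: [0.416, 0.572, 0.416, -0.571]
ft_force: [0.2, -0.1, -2.2]
grip_width: 0.0886
```

```bash
python3 - <<'E'
from h import *
show(); move(0,0,.223,-68,0)
E
```

```text
10.6 mill [  0.6  -0.3 226.7] jaw -17.9 tilt -0.1 j [-0.27  0.51  1.23  0.    1.39  0.04] F mill [ 0.16 -0.13 -2.17] T [ 0.015 -0.022  0.105] w 0.0886
rot [50.1 -0.1 -0.1] 50.1 shift [ 3.7 -0.7 -0. ] 3.8
```

arm_command([
  [[10,0,0,2,-0.5,0,88],[20,0,0,3,-0.7,0,88],[30,0,0,3,-0.7,0,88],[40,0,0,3,-0.7,0,88],[50,0,0,3,-0.7,0,88],[60,0,0,3,-0.7,0,88],[70,0,0,4,-0.7,0,88],[80,0,0,4,-0.7,0,88],[90,0,0,4,-0.7,0,88],[100,0,0,4,-0.7,0,88]],
])

```text
clock: 11.85
tool_pos: [0.61, -0.0491, 0.2244]
eef_rot: [-0.173, 0.688, -0.172, -0.684]
ft_force: [2.9, -0.6, -1.6]
grip_width: 0.0881
```

```bash
python3 - <<'E'
from h import *
show(); move(0,0,.222,-160,0)
E
```

```text
11.85 mill [ 8.000e-01 -2.000e-01  2.244e+02] jaw -118.2 tilt -0.3 j [-0.27  0.51  1.24  0.    1.38  1.79] F mill [ 2.87 -0.94 -1.57] T [-0.002 -0.252  0.093] w 0.0881
rot [41.8 -0.2  0.2] 41.8 shift [2.4 0.3 0.8] 2.5
```

arm_command([
  [[10,0,0,1,0.3,0.8,88],[20,0,0,1,0.3,0.8,88],[30,0,0,1,0.3,0.8,88],[40,0,0,1,0.3,0.8,88],[45,0,0,1,0.3,0.8,88],[38,0,0,0,0.3,0.8,88],[36,0,0,-25,0.3,0.8,88],[36,0,0,-50,0.3,0.8,88],[36,0,0,-50,0.3,0.8,88]],
])

```text
clock: 12.98
tool_pos: [0.6096, -0.0492, 0.2774]
eef_rot: [-0.377, 0.603, -0.374, -0.595]
ft_force: [-0.2, -0.4, -0.5]
grip_width: 0.0879
```

```bash
python3 - <<'E'
from h import *
show()
E
```

```text
12.97 mill [  0.4  -0.3 277.4] jaw -154.2 tilt -0.4 j [-0.27  0.48  1.15  0.    1.49  2.42] F mill [-0.28 -0.34 -0.52] T [0.043 0.124 0.01 ] w 0.0879
```

arm_command([
  [[-10.5,0,0,0,0,0,88],[-21,0,0,0,0,0,88],[-31.5,0,0,0,0,0,88],[-42,0,0,0,0,0,88],[-52.5,0,0,0,0,0,88],[-63,0,0,0,0,0,88],[-73.5,0,0,0,0,0,88],[-84,0,0,0,0,0,88],[-94.5,0,0,0,0,0,88],[-105,0,0,0,0,0,88]],
])

```text
clock: 14.22
tool_pos: [0.6094, -0.0492, 0.2767]
eef_rot: [0.25, 0.665, 0.247, -0.659]
ft_force: [0.3, 0.4, 0.2]
grip_width: 0.0883
```

arm_command([
  [[-10.5,0,0,0,0,0,88],[-21,0,0,0,0,0,88],[-31.5,0,0,0,0,0,88],[-42,0,0,0,0,0,88],[-52.5,0,0,0,0,0,88],[-63,0,0,0,0,0,88],[-73.5,0,0,0,0,0,88],[-81,0,0,0,0,0,88],[-81,0,0,0,0,0,88],[-81,0,0,0,0,0,88]],
])

```text
clock: 15.48
tool_pos: [0.6093, -0.0491, 0.2764]
eef_rot: [0.622, 0.344, 0.615, -0.341]
ft_force: [-1.2, -0.4, 0.5]
grip_width: 0.0879
```

```bash
python3 - <<'E'
from h import *
show();move(0,0,.22,33,0)
s=bot.observe(); w=bot.get_image("wrist"); C=cam("wrist",s)
cv2.imwrite("pics/w4.png",w[:,:,::-1])
for a in(-15,0,15):
  for r in(-.074,.074): print(a,r,proj(C,O+[r*np.cos(np.radians(a)),r*np.sin(np.radians(a)),.248]).round(0))
E
```

```text
15.47 mill [ 1.000e-01 -2.000e-01  2.764e+02] jaw 32.0 tilt 0.4 j [-0.27  0.48  1.16  0.    1.49 -0.83] F mill [-1.28 -0.3   0.53] T [-0.037  0.047  0.003] w 0.0879
rot [-1.   0.4 -0.5] 1.2 shift [56.4 -0.5 -0.6] 56.4
-15 -0.074 [220. 179.]
-15 0.074 [403. 360.]
0 -0.074 [199. 208.]
0 0.074 [425. 338.]
15 -0.074 [187. 240.]
15 0.074 [442. 312.]
```

View pics/w4.png

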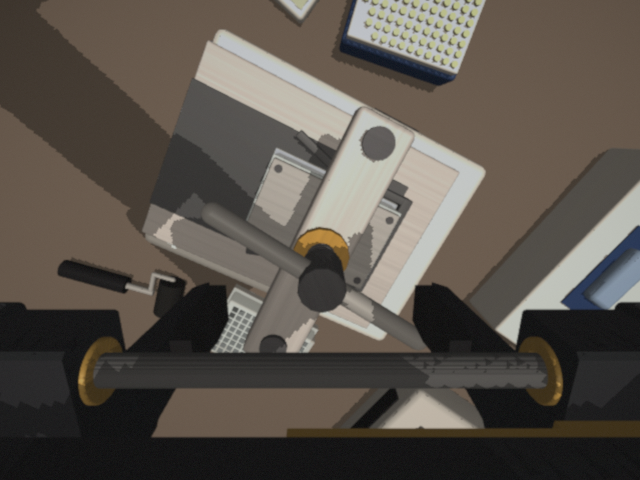

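The bar's near end is at (208,211), so the bar is at about 0° and has turned about 164°. I'll descend for the second stroke.

arm_command([
  [[0,0.4,-0.5,25,-0.5,-0.6,88],[0,0.4,-0.5,57,-0.5,-0.6,88],[0,0.4,-0.5,57,-0.5,-0.6,88],[8,0.4,-0.5,57,-0.5,-0.6,88],[18,0,-0.5,57,-0.5,-0.6,88],[28,0,-0.5,57,-0.5,-0.6,88],[38,0,-0.5,57,-0.5,-0.6,88],[48,0,-0.5,57,-0.5,-0.6,88],[56,0,0,57,-0.5,-0.6,88]],
])

```text
clock: 16.65
tool_pos: [0.6097, -0.049, 0.2209]
eef_rot: [0.387, 0.597, 0.381, -0.591]
ft_force: [1.1, 0.6, -1.0]
grip_width: 0.0882
```

```bash
python3 - <<'E'
from h import *
show();move(0,0,.22,-60,0)
E
```

```text
16.65 mill [  0.5  -0.  220.9] jaw -24.3 tilt -0.2 j [-0.27  0.51  1.25  0.    1.36  0.15] F mill [ 1.16  0.48 -1.03] T [ 0.051 -0.037  0.044] w 0.0882
rot [35.7 -0.4 -0.6] 35.7 shift [ 0.9 -0.5  0.2] 1.1
```

arm_command([
  [[7,0,0,0,0,0,88],[14,0,0,0,0,0,88],[20,0,0,0,0,0,88]],
])

```text
clock: 17.02
tool_pos: [0.6102, -0.0488, 0.2224]
eef_rot: [0.276, 0.657, 0.271, -0.648]
ft_force: [0.7, 1.1, -1.8]
grip_width: 0.0882
```

```bash
python3 - <<'E'
from h import *
show()
E
```

```text
17.02 mill [1.000e+00 1.000e-01 2.224e+02] jaw -44.5 tilt -0.5 j [-0.27  0.51  1.25  0.    1.36  0.5 ] F mill [ 0.77  1.07 -1.84] T [ 0.136 -0.02   0.053] w 0.0882
```

arm_command([
  [[5,0,0,0,0,0,88],[10,0,0,0,0,0,88],[15,0,0,0,0,0,88]],
])

```text
clock: 17.4
tool_pos: [0.6106, -0.0488, 0.2239]
eef_rot: [0.187, 0.688, 0.182, -0.677]
ft_force: [1.3, 0.7, -0.9]
grip_width: 0.0881
```

```bash
python3 - <<'E'
from h import *
show()
E
```

```text
17.4 mill [1.400e+00 1.000e-01 2.239e+02] jaw -59.7 tilt -0.8 j [-0.27  0.51  1.25  0.    1.37  0.77] F mill [ 1.4   0.58 -0.86] T [ 0.062 -0.005  0.083] w 0.0881
```

```bash
python3 - <<'E'
from h import *
move(0,0,.219,-75,0)
E
```

```text
rot [15.3 -0.8 -0.5] 15.3 shift [ 4.9 -0.6  1.4] 5.1
```

arm_command([
  [[5,-0.8,-0.5,4,-0.6,1.4,88],[10,-0.8,-0.5,5,-0.6,1.4,88],[15,-0.8,-0.5,5,-0.6,1.4,88]],
])

```text
clock: 17.77
tool_pos: [0.6101, -0.0491, 0.221]
eef_rot: [0.093, 0.702, 0.093, -0.7]
ft_force: [2.0, 0.4, 0.1]
grip_width: 0.0879
```

```bash
python3 - <<'E'
from h import *
show();move(0,0,.218,-90,0)
E
```

```text
17.77 mill [ 9.00e-01 -2.00e-01  2.21e+02] jaw -74.9 tilt -0.2 j [-0.27  0.52  1.24  0.    1.38  1.04] F mill [2.06 0.15 0.05] T [ 0.021 -0.132  0.089] w 0.0879
rot [15.1 -0.2 -0. ] 15.1 shift [ 3.  -0.3  0.9] 3.1
```

arm_command([
  [[6,0,0,2,-0.3,0.9,88],[12,0,0,2,-0.3,0.9,88],[18,0,0,2,-0.3,0.9,88]],
])

```text
clock: 18.15
tool_pos: [0.61, -0.049, 0.2208]
eef_rot: [-0.019, 0.709, -0.02, -0.704]
ft_force: [2.2, 0.2, -1.2]
grip_width: 0.0878
```

```bash
python3 - <<'E'
from h import *
show()
E
```

```text
18.15 mill [ 8.000e-01 -1.000e-01  2.208e+02] jaw -93.2 tilt -0.4 j [-0.27  0.52  1.25  0.    1.37  1.35] F mill [ 2.22 -0.03 -1.25] T [ 0.139 -0.185  0.137] w 0.0878
```

arm_command([
  [[6,0,0,2,0,0,88],[12,0,0,2,0,0,88],[18,0,0,2,0,0,88]],
])

```text
clock: 18.52
tool_pos: [0.6108, -0.0491, 0.2206]
eef_rot: [-0.132, 0.698, -0.131, -0.691]
ft_force: [2.0, -1.0, -1.5]
grip_width: 0.0879
```

```bash
python3 - <<'E'
from h import *
show(); move(0,0,.218,-129,0)
E
```

```text
18.52 mill [  1.6  -0.3 220.6] jaw -111.4 tilt -0.6 j [-0.27  0.52  1.25  0.    1.37  1.67] F mill [ 1.87 -1.21 -1.53] T [ 0.01  -0.233  0.118] w 0.0879
rot [17.6 -0.5  0.2] 17.6 shift [2.6 0.5 1.5] 3.0
```

arm_command([
  [[6,-0.5,0.2,2,0.5,1.5,88],[12,-0.5,0.2,2.5,0.5,1.5,88],[18,-0.5,0.2,2.5,0.5,1.5,88]],
])

```text
clock: 18.9
tool_pos: [0.6101, -0.0493, 0.22]
eef_rot: [-0.24, 0.667, -0.239, -0.664]
ft_force: [2.8, -0.7, -0.6]
grip_width: 0.0878
```

```bash
python3 - <<'E'
from h import *
show()
E
```

```text
18.9 mill [  0.9  -0.4 220. ] jaw -129.6 tilt -0.2 j [-0.27  0.52  1.25  0.    1.37  1.99] F mill [ 2.68 -0.97 -0.59] T [-0.003 -0.207  0.137] w 0.0878
```

arm_command([
  [[6,0,0,2,0,0,88],[12,0,0,2,0,0,88],[18,0,0,2,0,0,88]],
])

```text
clock: 19.27
tool_pos: [0.6107, -0.0495, 0.2198]
eef_rot: [-0.343, 0.621, -0.341, -0.616]
ft_force: [0.8, -0.3, -1.3]
grip_width: 0.088
```

```bash
python3 - <<'E'
from h import *
show(); move(0,0,.218,-163,0)
E
```

```text
19.27 mill [  1.4  -0.7 219.8] jaw -147.9 tilt -0.3 j [-0.27  0.52  1.25  0.    1.37  2.31] F mill [ 0.72 -0.38 -1.34] T [-0.023  0.005  0.148] w 0.088
rot [15.1 -0.3  0.3] 15.1 shift [1.8 1.  1.3] 2.4
```

arm_command([
  [[6,-0.3,0.3,1.8,1,1.3,88],[13,-0.3,0.3,1.8,1,1.3,88],[13,-0.3,0.3,1.8,1,1.3,88]],
])

```text
clock: 19.65
tool_pos: [0.6096, -0.0492, 0.2194]
eef_rot: [-0.41, 0.577, -0.409, -0.576]
ft_force: [-0.3, -1.0, 0.1]
grip_width: 0.0882
```

```bash
python3 - <<'E'
from h import *
show(); 
E
```

```text
19.65 mill [ 4.000e-01 -2.000e-01  2.194e+02] jaw -160.8 tilt -0.0 j [-0.27  0.52  1.25  0.    1.37  2.53] F mill [-0.44 -0.95  0.08] T [-0.003  0.092  0.03 ] w 0.0882
```

Still free-running after about 341°. I'll back off, lift, and rewind for the third stroke.

arm_command([
  [[-6,0,0,0,0,0,88],[-8,0,0,-25,0,0,88],[-8,0,0,-48,0,0,88],[-17,0,0,-48,0,0,88],[-27,0,0,-48,0,0,88],[-37,0,0,-48,0,0,88],[-47,0,0,-48,0,0,88],[-57,0,0,-48,0,0,88],[-67,0,0,-48,0,0,88],[-77,0,0,-48,0,0,88]],
])

```text
clock: 20.9
tool_pos: [0.6096, -0.0491, 0.2685]
eef_rot: [0.041, 0.707, 0.041, -0.705]
ft_force: [0.0, 0.8, 0.3]
grip_width: 0.0878
```

arm_command([
  [[-10.5,0,0,0,0,0,88],[-21,0,0,0,0,0,88],[-31.5,0,0,0,0,0,88],[-42,0,0,0,0,0,88],[-52.5,0,0,0,0,0,88],[-63,0,0,0,0,0,88],[-73.5,0,0,0,0,0,88],[-84,0,0,0,0,0,88],[-94.5,0,0,0,0,0,88],[-104,0,0,0,0,0,88]],
])

```text
clock: 22.15
tool_pos: [0.6097, -0.049, 0.2694]
eef_rot: [0.584, 0.401, 0.582, -0.399]
ft_force: [0.0, -0.7, -0.3]
grip_width: 0.0878
```

arm_command([
  [[-7,0,0,0,0,0,88],[-14,0,0,0,0,0,88],[-14,0,0,0,0,0,88]],
])

```text
clock: 22.52
tool_pos: [0.6098, -0.049, 0.2702]
eef_rot: [0.629, 0.326, 0.626, -0.325]
ft_force: [-0.2, -1.4, -0.3]
grip_width: 0.088
```

```bash
python3 - <<'E'
from h import *
show();move(0,0,.217,36,0)
s=bot.observe(); w=bot.get_image("wrist"); C=cam("wrist",s)
cv2.imwrite("pics/w5.png",w[:,:,::-1])
for a in(-15,0,15):
  for r in(-.074,): print(a,r,proj(C,O+[r*np.cos(np.radians(a)),r*np.sin(np.radians(a)),.244]).round(0))
E
```

```text
22.52 mill [  0.6  -0.  270.2] jaw 35.1 tilt 0.2 j [-0.27  0.49  1.16  0.    1.49 -0.89] F mill [-0.31 -1.34 -0.31] T [-0.043  0.082 -0.012] w 0.088
rot [-0.9  0.2 -0.2] 0.9 shift [53.2 -0.7 -0.4] 53.2
-15 -0.074 [224. 175.]
0 -0.074 [201. 203.]
15 -0.074 [187. 235.]
```

View pics/w5.png

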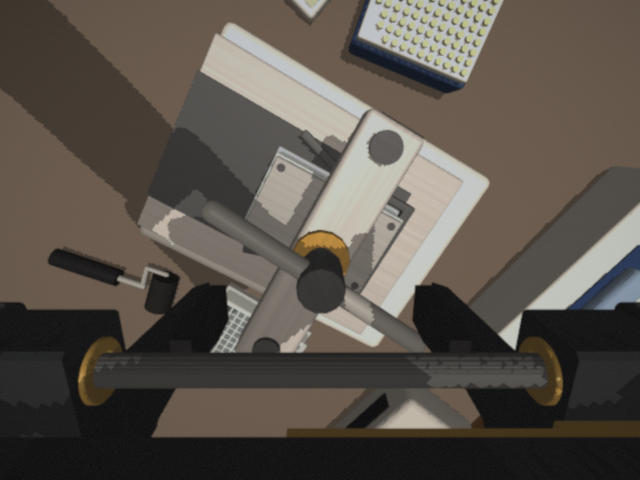

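The bar end is at (208,208), so the bar is at about +2° and has turned about 342°. Third stroke.

arm_command([
  [[0,0.2,-0.2,26,-0.7,-0.4,88],[0,0.2,-0.2,53,-0.7,-0.4,88],[0,0.2,-0.2,53,-0.7,-0.4,88],[8,0,0,53,-0.7,-0.4,88],[15,0,0,53,-0.7,-0.4,88],[21,0,0,53,-0.7,-0.4,88],[27,0,0,53,-0.7,-0.4,88]],
])

```text
clock: 23.45
tool_pos: [0.6097, -0.0493, 0.2188]
eef_rot: [0.535, 0.466, 0.531, -0.463]
ft_force: [0.4, -0.5, -1.4]
grip_width: 0.0877
```

```bash
python3 - <<'E'
from h import *
show();move(0,0,.217,0,0)
E
```

```text
23.45 mill [  0.4  -0.4 218.8] jaw 7.8 tilt 0.1 j [-0.27  0.52  1.25  0.    1.37 -0.41] F mill [ 0.3  -0.57 -1.43] T [-0.21  -0.013  0.071] w 0.0877
rot [ 7.8  0.1 -0.4] 7.8 shift [ 1.8 -0.4 -0.4] 1.9
```

arm_command([
  [[5,0,0,2,0,0,88],[10,0,0,2,0,0,88],[15,0,0,2,0,0,88]],
])

```text
clock: 23.82
tool_pos: [0.61, -0.0493, 0.2183]
eef_rot: [0.469, 0.533, 0.464, -0.529]
ft_force: [0.1, 0.6, -1.1]
grip_width: 0.088
```

```bash
python3 - <<'E'
from h import *
show();move(0,0,.217,-20,0)
E
```

```text
23.82 mill [  0.7  -0.4 218.3] jaw -7.4 tilt 0.0 j [-0.27  0.52  1.25  0.    1.36 -0.14] F mill [ 0.11  0.56 -1.14] T [0.005 0.197 0.084] w 0.088
rot [12.6 -0.  -0.5] 12.6 shift [ 1.3 -0.8 -0.2] 1.6
```

arm_command([
  [[5,0,-0.5,1.3,-0.8,0,88],[10,0,-0.5,1.3,-0.8,0,88],[15,0,-0.5,1.3,-0.8,0,88]],
])

```text
clock: 24.2
tool_pos: [0.6096, -0.0491, 0.2184]
eef_rot: [0.392, 0.589, 0.392, -0.588]
ft_force: [0.8, 1.5, -1.8]
grip_width: 0.0878
```

```bash
python3 - <<'E'
from h import *
show()
E
```

```text
24.2 mill [ 4.000e-01 -1.000e-01  2.184e+02] jaw -22.6 tilt -0.1 j [-0.27  0.52  1.25  0.    1.37  0.12] F mill [ 0.91  1.36 -1.81] T [0.129 0.022 0.117] w 0.0878
```

arm_command([
  [[5,0,0,1.5,0,0,88],[10,0,0,1.5,0,0,88],[15,0,0,1.5,0,0,88]],
])

```text
clock: 24.58
tool_pos: [0.61, -0.0489, 0.2183]
eef_rot: [0.311, 0.636, 0.311, -0.634]
ft_force: [1.4, 0.6, -2.3]
grip_width: 0.0878
```

```bash
python3 - <<'E'
from h import *
show();move(0,0,.217,-50,0)
E
```

```text
24.57 mill [  0.8   0.  218.3] jaw -37.8 tilt -0.1 j [-0.27  0.52  1.25  0.    1.37  0.39] F mill [ 1.48  0.4  -2.35] T [0.082 0.045 0.107] w 0.0878
rot [12.2 -0.2 -0.1] 12.2 shift [ 1.3 -0.5  0.5] 1.5
```

arm_command([
  [[5,0,0,1.3,-0.5,0.5,88],[10,0,0,1.3,-0.5,0.5,88],[15,0,0,1.3,-0.5,0.5,88]],
])

```text
clock: 24.95
tool_pos: [0.6098, -0.0488, 0.2185]
eef_rot: [0.225, 0.672, 0.224, -0.669]
ft_force: [1.4, 0.8, -1.8]
grip_width: 0.0882
```

```bash
python3 - <<'E'
from h import *
show()
E
```

```text
24.95 mill [7.000e-01 1.000e-01 2.185e+02] jaw -53.0 tilt -0.3 j [-0.27  0.52  1.25  0.    1.37  0.65] F mill [ 1.5   0.66 -1.81] T [ 0.18  -0.13   0.102] w 0.0882
```

arm_command([
  [[5,0,0,1.5,0,0.5,88],[10,0,0,1.5,0,0.5,88],[15,0,0,1.5,0,0.5,88]],
])

```text
clock: 25.32
tool_pos: [0.6102, -0.0488, 0.2184]
eef_rot: [0.134, 0.697, 0.134, -0.692]
ft_force: [3.4, 2.3, -3.4]
grip_width: 0.0878
```

```bash
python3 - <<'E'
from h import *
show();move(0,0,.217,-80,0)
E
```

```text
25.32 mill [1.000e+00 1.000e-01 2.184e+02] jaw -68.2 tilt -0.4 j [-0.27  0.52  1.25  0.    1.37  0.92] F mill [ 3.67  1.96 -3.38] T [ 0.278 -0.301  0.171] w 0.0878
rot [11.8 -0.4 -0. ] 11.8 shift [ 1.4 -0.2  1. ] 1.7
```

Torque may be starting to rise (0.17). I'll take smaller steps.

arm_command([
  [[4,-0.4,0,1.4,0,1,88],[8,-0.4,0,1.4,0,1,88]],
])

```text
clock: 25.58
tool_pos: [0.6101, -0.0488, 0.2182]
eef_rot: [0.085, 0.703, 0.084, -0.701]
ft_force: [3.2, 1.5, -4.1]
grip_width: 0.088
```

```bash
python3 - <<'E'
from h import *
show()
E
```

```text
25.57 mill [9.000e-01 1.000e-01 2.182e+02] jaw -76.3 tilt -0.2 j [-0.27  0.52  1.25  0.    1.37  1.06] F mill [ 3.32  1.19 -4.12] T [ 0.355 -0.506  0.312] w 0.088
```

arm_command([
  [[4,0,0,1,0,0,88],[8,0,0,1,0,0,88]],
])

```text
clock: 25.82
tool_pos: [0.6106, -0.0486, 0.2181]
eef_rot: [0.035, 0.708, 0.034, -0.704]
ft_force: [3.1, -0.4, -5.0]
grip_width: 0.0886
```

```bash
python3 - <<'E'
from h import *
show();move(0,0,.217,-100,0)
E
```

```text
25.82 mill [1.400e+00 2.000e-01 2.181e+02] jaw -84.4 tilt -0.3 j [-0.27  0.52  1.25  0.    1.37  1.2 ] F mill [ 3.07 -0.76 -5.03] T [ 0.11  -0.26   0.357] w 0.0886
rot [15.6 -0.3 -0. ] 15.6 shift [1.1 0.2 1.4] 1.8
```

arm_command([
  [[4,-0.3,0,1,0,1.4,88],[8,-0.3,0,1,0,1.4,88]],
])

```text
clock: 26.08
tool_pos: [0.6102, -0.0486, 0.218]
eef_rot: [-0.016, 0.708, -0.016, -0.706]
ft_force: [6.5, -0.1, -7.0]
grip_width: 0.0877
```

```bash
python3 - <<'E'
from h import *
show()
E
```

```text
26.07 mill [  1.    0.3 218. ] jaw -92.6 tilt -0.2 j [-0.27  0.52  1.25  0.    1.37  1.34] F mill [ 6.46 -0.73 -7.03] T [ 0.201 -0.863  0.489] w 0.0877
```

arm_command([
  [[3,0,0,1,0,0.5,88],[6,0,0,1,0,0.5,88]],
])

```text
clock: 26.32
tool_pos: [0.6105, -0.0486, 0.2179]
eef_rot: [-0.053, 0.707, -0.054, -0.703]
ft_force: [6.7, -0.5, -6.7]
grip_width: 0.0882
```

```bash
python3 - <<'E'
from h import *
show();move(0,0,.217,-105,0)
E
```

```text
26.32 mill [  1.3   0.3 217.9] jaw -98.7 tilt -0.3 j [-0.27  0.52  1.25  0.    1.37  1.45] F mill [ 6.62 -1.16 -6.71] T [ 0.059 -0.664  0.539] w 0.0882
rot [ 6.3 -0.3  0. ] 6.3 shift [0.8 0.6 1.2] 1.6
```

arm_command([
  [[2.5,0,0,0.8,0.3,0.8,88],[4.5,0,0,0.8,0.3,0.8,88]],
])

```text
clock: 26.58
tool_pos: [0.6106, -0.0487, 0.2178]
eef_rot: [-0.081, 0.705, -0.081, -0.7]
ft_force: [6.0, -0.1, -8.4]
grip_width: 0.0877
```

```bash
python3 - <<'E'
from h import *
show()
E
```

```text
26.57 mill [1.400e+00 2.000e-01 2.178e+02] jaw -103.2 tilt -0.4 j [-0.27  0.52  1.25  0.    1.36  1.53] F mill [ 5.94 -0.68 -8.4 ] T [ 0.034 -0.728  0.614] w 0.0877
```

The torque is 0.61 N·m, about 40° past first touch, which is snug. I'll back off and lift clear.

arm_command([
  [[-5,0,0,0,0,0,88],[-14,0,0,0,0,0.5,88],[-16,0,0,0,0,0.5,88],[-16,0.4,0,-30,0,0.5,88],[-16,0.4,0,-70,0,0.5,88],[-16,0.4,0,-120,0,0.5,88],[-16,0.4,0,-150,0,0.5,88],[-16,0.4,0,-150,0,0.5,88],[-16,0.4,0,-150,0,0.5,88]],
])

```text
clock: 27.7
tool_pos: [0.6087, -0.0484, 0.3667]
eef_rot: [0.017, 0.712, 0.016, -0.702]
ft_force: [-0.1, 0.5, -0.6]
grip_width: 0.0876
```

```bash
python3 - <<'E'
from h import *
show()
t=bot.get_image("wrist"); cv2.imwrite("pics/w6.png",t[:,:,::-1])
C=cam("wrist",bot.observe())
for a in(-105,-120,-135):
  for r in(-.074,.074): print(a,proj(C,O+[r*np.cos(np.radians(a)),r*np.sin(np.radians(a)),.24]).round(0))
for y in(-.0425,.0425): print(proj(C,Mm@[-.064,y,.135]+O).round(0))
E
```

```text
27.7 mill [ -0.4   0.6 366.7] jaw -87.3 tilt -0.7 j [-0.27  0.47  0.95  0.    1.71  1.25] F mill [-0.03  0.54 -0.61] T [0.004 0.201 0.009] w 0.0876
-105 [234. 205.]
-105 [404. 258.]
-120 [243. 183.]
-120 [393. 277.]
-135 [258. 165.]
-135 [378. 292.]
[360. 260.]
[288. 264.]
```

View pics/w6.png

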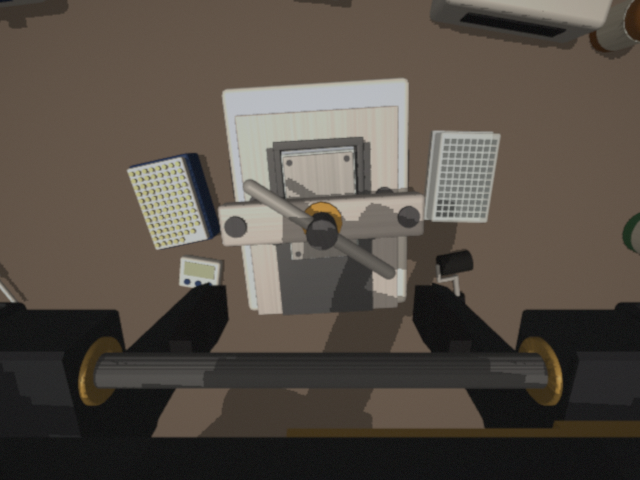

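The bar is at (246,184)–(391,274), about -120°, where I left it. The plate is still home, with its front edge near v 262 and its rear against the stop. The bystanders are undisturbed and the gripper is clear.

```bash
python3 -c "
from station import bot
print(bot.hand_in())"
```

```text
the job is handed in; nothing more can be done
None
```

The plate is home against the back stop and clamped snugly, and I handed the job in at about 28 s; `bot.hand_in()` gave no verdict.

- **Plate:** I pushed it in with both fingertips on its front face. It slid at about 3–8 N, then stalled against the stop; I pressed to about 18 N to be sure. The camera then showed its front edge within about 1 mm of the home position, and a last look after clamping showed it still there.
- **Screw:** I turned the T-handle clockwise in three strokes, about 465° in all, pushing both ends of the bar together. It ran freely at about 0.10 N·m until the tip touched the cover. I stopped at 0.61 N·m, about 40° past first touch; both fall in the snug range.
- **Last checks:** the gripper is clear with about zero force on it, and the handle is where I left it. The bystanders in the last view look undisturbed; the pipette and buffer bottle were mostly or wholly outside it and not rechecked.
- **Mismatch:** the tool stopped about 4 mm further in than I had calculated. I put this down to my guess at the finger thickness, because the force and the pictures both showed the plate home.

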